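# Complete the kit tray and hold the counter's reset

## Task

Complete this kit: lay the loose bracket flat in its matching shaped compartment of the grey tray and let go of it. Then take the stylus out of its wooden stand, reach it down through the round hole in the top of the batch counter and press the recessed reset button fully down with it. Finish while still gripping the stylus and holding the button down; leave the caps in the tray, the tape dispenser, the tape roll and the white tube where they are.

Things in the scene. Friction and masses are not known exactly. Their poses are not given: they have to be found in the camera images.
- bracket_lug (a point): Centre of the upright lug by which the loose bracket is gripped (about its centre of mass), 23.5 mm above the bracket's underside. The lug is 30 mm along x, 12 mm along y, and rises 35 mm from the plate; its top is 41 mm above the underside. x points along the bracket towards its wide head, z up.
- bracket: Loose aluminium bracket, 0.08 to 0.17 kg, lying flat on the bench: a paddle-shaped plate 6 mm thick, 120 mm long. Origin on its underside below the lug's centre, axes as for bracket_lug. The wide head reaches from x = 8 to 50 mm and is 46 mm wide; the narrow shank from x = -70 to 8 mm, 24 mm wide.
- pocket (a point): Point on the floor of the tray's shaped compartment that belongs under the middle of the bracket's lug; x points the way the bracket's head must point, z up. The compartment has the bracket's outline with 4 mm play all round, so it fits one way round only; its walls are 10 mm high, its floor is 3 mm above the bench.
- tray: Fixed grey plastic kit tray, 140 mm (x) by 116 mm (y), 13 mm high; origin at the centre of its underside. pocket is at x = 10, y = 25 mm in its frame. Two plain compartments beside the shaped one hold white caps. Tray and counter may swap sides of the bench.
- stylus_grip (a point): Middle of the stylus's round grey handle (14 mm diameter, 84 mm long), 98 mm above its tip; z runs along the stylus away from the tip. It stands upright, tip down, in its stand.
- stylus_tip (a point): End of the stylus's steel tip, on its axis.
- stylus: Stylus, 0.04 to 0.08 kg, 140 mm long; origin at its tip, z towards the handle. From the tip: steel rod 6 mm diameter, 50 mm long; collar 20 mm diameter, 6 mm thick; handle. The collar rests on the stand's top, so the stylus must rise 50 mm to come out.
- stand: Fixed wooden stylus stand, a block 60 x 60 mm, 55 mm high, with a 10 mm hole down its middle; origin at the centre of its underside.
- counter: Fixed grey batch counter, a box 130 mm (x) by 110 mm (y), 55 mm high, with a display window on top towards +x; origin at the centre of its underside. aperture is at x = -30, y = 20 mm in its frame.
- aperture (a point): Centre of the mouth of the 15 mm wide round vertical hole in the counter's top, 55 mm above the bench. The white reset button, 12 mm across, fills most of the hole's bottom; its top lies 18 mm below the mouth.
- reset_button (a joint): Press of the reset button, m: 0 released, 0.006 fully down. It springs back; it begins to move at about 2 N and is fully down at 6 N, where it meets a hard stop.
- dispenser: Bystander: blue tape dispenser, 60 x 200 mm, 120 mm high, origin at the centre of its underside.
- tape_roll: Bystander: roll of tape lying flat, 90 mm across, 45 mm high, origin at the centre of its underside.
- tube: Bystander: white plastic tube with a square end, 190 mm long, 38 mm high, lying on the bench; origin at the centre of its underside.
- cap0: Bystander: white round end cap, 38 mm across, 18 mm high, in its own compartment of the tray.
- cap1: Bystander: the other white cap, in the next compartment.

How it is judged:
On the way, in this order (a step that is already met when the one before it is completed fails the run):
1. the bracket lies flat in its compartment, released (horizontal distance between bracket_lug and pocket below 0.009 m and z of bracket_lug in the frame of pocket below 0.0265 m and angle between bracket_lug's own z axis and vertical below 0.06 rad and angle between the x axis of bracket_lug and the x axis of pocket, either way round below 0.2 rad and contact force between the fingers and bracket below 0.1 N), for 0.2 s.
2. the stylus is lifted out of its stand by the gripper (z of stylus_tip in the frame of stand above 0.056 m and contact force between the fingers and stylus above 0.5 N), for 0.1 s.
At the end, for the whole second after the job is handed in: Bracket flat (0.06 rad) within 3 mm of its compartment's floor, lug within 9 mm of its place, length within 0.2 rad, not touched; fingers still hold the stylus, its tip inside the hole and pressing with over 1.5 N; button at least 4.5 of 6 mm down (all of step 1 and value of joint reset_button above 0.0045 m and horizontal distance between stylus_tip and aperture below 0.008 m and z of stylus_tip in the frame of aperture below -0.015 m and contact force between stylus and counter above 1.5 N and contact force between the fingers and stylus above 0.5 N); the arm keeps its last pose, push and grip.
It fails at once if the tape dispenser is displaced by more than 30 mm (distance of dispenser from where it was at the start of the episode above 0.03 m).
It fails at once if the tape roll is displaced by more than 30 mm (distance of tape_roll from where it was at the start of the episode above 0.03 m).
It fails at once if the white tube is displaced by more than 30 mm (distance of tube from where it was at the start of the episode above 0.03 m).
It fails at once if the first cap is displaced by more than 30 mm (distance of cap0 from where it was at the start of the episode above 0.03 m).
It fails at once if the second cap is displaced by more than 30 mm (distance of cap1 from where it was at the start of the episode above 0.03 m).
It also fails if it takes over 45 s, if anything falls off the work surface, if the arm or the gripper's body presses on something with over 40 N, if the wrist force passes 120 N, or if a joint passes its speed limit or range.

## Robot

A 6-joint arm with a two-finger parallel gripper is mounted at the origin on the work surface. World frame = base frame: x ahead of the robot, y to its left, z up, the work surface at z = 0. Lengths are in m, angles in rad, forces in N, time in s.
With the tool pointing down it reaches from about 0.275 to 0.85 m from the base axis. Payload 19 kg.
Tool frame: the origin (TCP) lies between the finger pads; the fingertips stand 8 mm ahead of it and the grasp point (between the pads) lies 11 mm behind it; x points along the fingers, y is the direction in which the jaws open and shut, and the axes are right-handed (so a half turn about x gives the same grasp; the last joint's range is limited). The gripper opens to 85 mm and grips with 20 to 120 N. Pads are 22 mm wide; open, the fingers measure 114 mm over their backs; the gripper's body (76 mm by 85 mm) begins 54 mm behind the grasp point. The pads swing forward as they close: fully open they stand 13 mm farther back than shut.
Start: joints at [-1.356, 0.15, 1.437, -0, 1.554, -0.134], TCP at [0.196, -0.54, 0.206] pointing down, gripper open.
Joint ranges: [-2.8, 2.8], [-0.68, 2.1], [0.12, 2.68], [-1.39, 4.53], [0.16, 2.79], [-2.81, 2.81]. Speed limits (rad/s): [1.89, 1.89, 2.22, 3.01, 3.01, 3.01].

## Interface

Orientations are given as a unit quaternion [w, x, y, z].
In Python, from rig import telemetry, viewer, ticket gives the robot as it stands.
- The arm moves only by the shell command python3 -m creep 'ROWS' [FORCE]. ROWS is JSON, a list of rows, each a list of 7 numbers: the closure, from -1 (fully open) to 1 (shut), so that 0 is half open, then the shift along the tool's x, y, z in cm, then the turn, a rotation vector about the tool's x, y, z in degrees. A call has 1 to 5 rows; each row shifts and turns the pose as measured when the row begins, along the tool's axes as they then stand; what a row does not reach is not made up. A row lasts 1/8 s, in which the tool goes at most 62.5 mm and 10.7 degrees, less where a joint would pass 70% of its speed; a pose out of reach is approached as far as the arm can. A call with a gripper value outside its range is refused whole. The fingers move at their own pace and stop on an object; FORCE is the grip in N (left out, the last holds). Time passes only in rows, so rows that do not move let the fingers close. It gives the time, the measured TCP pose, the force and the opening at its end, in the units of the state.
- telemetry.read_state(): the state, without advancing time (a new reading comes with each control period).
- viewer.grab_frame(name): name is "side" or "top" or "wrist"; returns the picture (420x560x3 uint8, red, green, blue); there is no depth.
- viewer.calibration(name): a dict with "fovy" (degrees; the focal length in pixels is half the picture's height over the tangent of half this angle, whatever the lens; pixels are square), "cx", "cy" (the principal point, pixels), "R" (3x3) and "t" (3): a world point X has camera coordinates R X + t; the wrist camera has in their place "mount" (4x4, takes a point from camera to tool coordinates, whose origin is the TCP and whose axes are the tool frame's). Camera axes: x right, y down, z forward; pixel columns grow to the right and rows downward; lengths in m; the calibration is good to about 2 mm. A picture is of the moment at which its call begins: read the wrist's pose just before it. calibration takes no time and is no camera call.
- ticket.hand_in(): hands the job in, once; it reports no verdict.
The state is a dict: "time": time; "joint_positions": joint angles; "joint_velocities": joint speeds; "effort": joint torques, N m; "tcp_pos": TCP position; "orientation": TCP orientation; "ft_force": force on the tool from outside, world axes, zero at the start; "moment": the same for the moment, N m; "grip_width": finger opening in m.
Only numpy, scipy, OpenCV 4.12 (cv2) and the standard library are available. Lean on these libraries where they do the work, as an engineer would, in place of code of your own. Each camera call takes 0.05 s, during which the arm holds its last target. There are 200 camera calls.

## Working session

There is one attempt and no reset: what is moved stays moved. The work goes in short steps, Python scripts to look and compute and a shell command to move; the robot and the scene stay as the last step left them, time stands still between calls to the robot, and variables do not carry over. Pictures are saved under pics/ and viewed, about 8 in all and at most 12, crops included, and the job is handed in when it is done.

```bash
ls; mkdir -p pics
python3 - <<'E'
from rig import telemetry, viewer
import cv2
print(telemetry.read_state())
for n in ("top","side"):
    cv2.imwrite(f"pics/{n}0.png",viewer.grab_frame(n)[:,:,::-1]); print(viewer.calibration(n))
print(viewer.calibration("wrist"))
E
```

```text
pics
{'time': 0.0, 'joint_positions': array([-1.35600643e+00,  1.50984209e-01,  1.43803155e+00,  4.73961403e-06,
        1.55377993e+00, -1.33948754e-01]), 'joint_velocities': array([ 0.00076539,  0.00133914,  0.00113297,  0.00050495, -0.00096898,
       -0.00071614]), 'effort': array([-1.55831312e-03, -7.13057828e+01, -5.70865059e+01, -3.41692430e-04,
        8.99539387e-03,  7.55692383e-06]), 'tcp_pos': array([ 0.19643696, -0.54011569,  0.20537623]), 'orientation': array([-0.12224877, -0.69636868, -0.12309888,  0.69639971]), 'ft_force': array([ 0.58222443, -0.36282152, -0.1655725 ]), 'moment': array([-0.02412429,  0.01593008,  0.0169076 ]), 'grip_width': 0.08526090141527874}
{'fovy': 54.05689164296985, 'cx': 276.6509037232487, 'cy': 208.3054425988282, 'R': array([[ 0.0272947 , -0.99928935, -0.02599608],
       [-0.99122291, -0.02369089, -0.13006109],
       [ 0.12935279,  0.02931789, -0.99116513]]), 't': array([-0.01227913,  0.51951005,  0.9430501 ])}
{'fovy': 53.99971518364108, 'cx': 278.93102546175686, 'cy': 203.75586671109468, 'R': array([[ 0.92313381, -0.38430564,  0.01153879],
       [-0.1920966 , -0.4870134 , -0.85200754],
       [ 0.33305085,  0.7843004 , -0.52340234]]), 't': array([-0.48524942,  0.17244931,  0.65245788])}
{'fovy': 64.11623138859964, 'cx': 286.5879281015139, 'cy': 210.0691559923718, 'mount': array([[-2.09967166e-04, -2.79105025e-01,  9.60260559e-01,
        -1.67273922e-01],
       [ 9.99999968e-01, -1.96555239e-04,  1.61526580e-04,
         3.32028697e-04],
       [ 1.43661364e-04,  9.60260562e-01,  2.79105057e-01,
        -7.13071269e-02],
       [ 0.00000000e+00,  0.00000000e+00,  0.00000000e+00,
         1.00000000e+00]])}
```

View pics/top0.png

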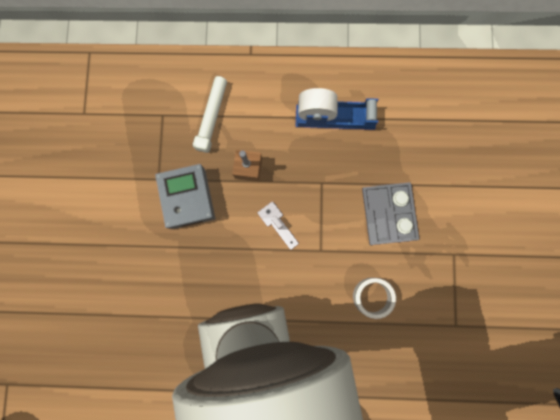

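View pics/side0.png

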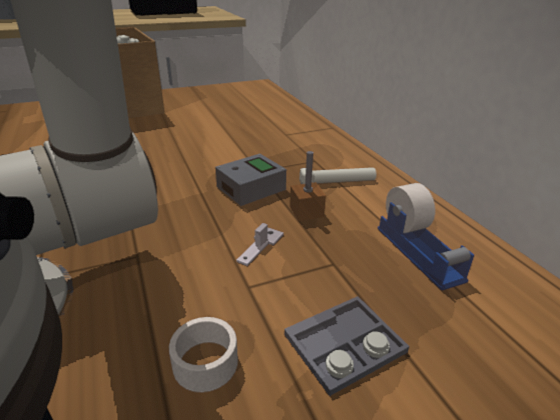

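Both views show the scene: in the top view the bracket is at about (278,225), the tray at (392,214), the stand at (247,165) and the counter at (185,197). Next I'll segment an enlarged crop.

```bash
cat > h.py <<'E'
import numpy as np, cv2
from scipy.spatial.transform import Rotation as Rn
from rig import telemetry, viewer
def f(c): return 210/np.tan(np.radians(c["fovy"]/2))
def pose(s=None):
    s=s or telemetry.read_state(); q=s["orientation"]
    return np.array(s["tcp_pos"]), Rn.from_quat([q[1],q[2],q[3],q[0]]).as_matrix()
def cam(n,P=None):
    c=viewer.calibration(n)
    if n=="wrist":
        p,R=P or pose(); M=c["mount"]; Rc=R@M[:3,:3]; return c,Rc,p+R@M[:3,3]
    return c,c["R"].T,-c["R"].T@c["t"]
def ray(n,uv,P=None):
    c,Rc,o=cam(n,P); d=Rc@np.array([(uv[0]-c["cx"])/f(c),(uv[1]-c["cy"])/f(c),1]); return o,d/np.linalg.norm(d)
def onplane(n,uv,z,P=None):
    o,d=ray(n,uv,P); return (o+d*(z-o[2])/d[2]).round(4)
def two(a,b):
    (o1,d1),(o2,d2)=a,b; A=np.c_[d1,-d2]; s=np.linalg.lstsq(A,o2-o1,rcond=None)[0]
    p,q=o1+s[0]*d1,o2+s[1]*d2; return ((p+q)/2).round(4),np.linalg.norm(p-q).round(4)
def proj(n,X,P=None):
    c,Rc,o=cam(n,P); v=Rc.T@(np.array(X)-o); return (v[:2]/v[2]*f(c)+[c["cx"],c["cy"]]).round(1)
E
python3 - <<'E'
from h import *
im=cv2.imread("pics/top0.png"); hsv=cv2.cvtColor(im,cv2.COLOR_BGR2HSV)
m=((hsv[...,1]<75)&(hsv[...,2]>40)).astype(np.uint8)
for nm,(x0,y0,x1,y1),z in (("tray",(350,175,435,255),.013),("counter",(145,155,225,240),.055),("bracket",(250,195,305,255),.006)):
    s=np.zeros_like(m); s[y0:y1,x0:x1]=m[y0:y1,x0:x1]
    c=max(cv2.findContours(s,0,1)[0],key=cv2.contourArea); r=cv2.minAreaRect(c)
    b=cv2.boxPoints(r); w=np.array([onplane("top",p,z) for p in b])
    print(nm,r); print(w,w.mean(0),np.linalg.norm(w[1]-w[0]),np.linalg.norm(w[2]-w[1]))
    cv2.drawContours(im,[c],0,(0,0,255),1) if 0 else None
a=cv2.resize(im[150:250,150:300],None,fx=4.6,fy=4.6,interpolation=2)
b=cv2.resize(im[175:255,350:430],None,fx=4.6,fy=4.6,interpolation=2)[:,:]
s=cv2.imread("pics/side0.png")
cv2.imwrite("pics/crop1.png",cv2.resize(im[150:260,150:300],None,fx=5,fy=5,interpolation=2))
E
```

```text
tray ((390.21954345703125, 213.16848754882812), (59.56553268432617, 50.17280578613281), 82.50414276123047)
[[ 0.5796 -0.2028  0.013 ]
 [ 0.5985 -0.3228  0.013 ]
 [ 0.4558 -0.339   0.013 ]
 [ 0.4372 -0.2213  0.013 ]] [ 0.517775 -0.271475  0.013   ] 0.12147925748867579 0.1436166076747394
counter ((184.38462829589844, 195.9230499267578), (58.442604064941406, 50.99019241333008), 78.69007110595703)
[[0.5959 0.2939 0.055 ]
 [0.6226 0.1762 0.055 ]
 [0.4871 0.1426 0.055 ]
 [0.4609 0.258  0.055 ]] [0.541625 0.217675 0.055   ] 0.12069043044085974 0.13960376069433092
bracket ((279.5000305175781, 226.50003051757812), (51.0, 20.200000762939453), 53.13010025024414)
[[ 0.5126  0.0517  0.006 ]
 [ 0.5434  0.0131  0.006 ]
 [ 0.4457 -0.0636  0.006 ]
 [ 0.4156 -0.0253  0.006 ]] [ 0.479325 -0.006025  0.006   ] 0.04938218302181469 0.1242102250219361
```

View pics/crop1.png

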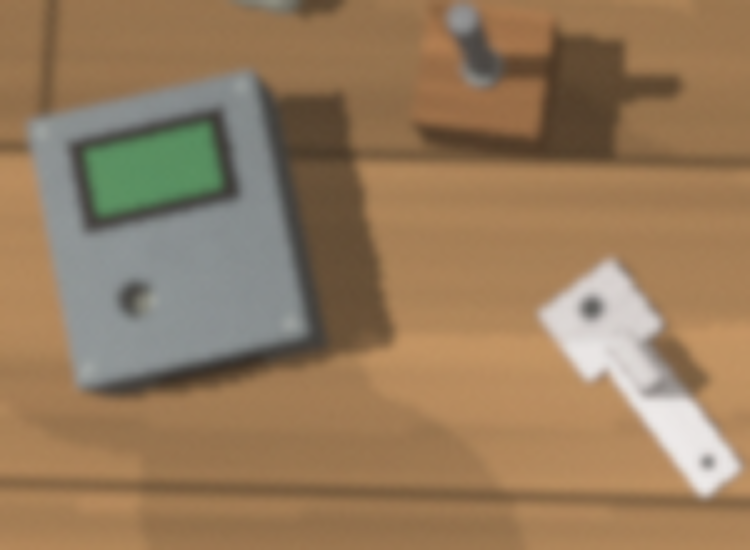

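The crop shows the counter with its hole at crop (136,299). The stand has the stylus collar at (483,72) and the handle top at (462,17). The bracket's head end is at (575,285) and its tail at (725,481).

Run:
```python
from h import *
g=lambda u,v:(150+u/5-.4,150+v/5-.4)
h=onplane("top",g(575,285),.006);t=onplane("top",g(725,481),.006)
print("head,tail",h,t,np.linalg.norm(h-t),"lug",t+(h-t)*70/120,"yaw",np.degrees(np.arctan2(*(h-t)[1::-1])))
print("lugtop",onplane("top",g(632,360),.041))
print("collar",onplane("top",g(483,72),.058),"htop",onplane("top",g(462,17),.145))
print("aperture",onplane("top",g(136,299),.055))
tc=np.array([.5178,-.2715]); y=np.arctan2(.0185,.1424); R=np.array([[np.cos(y),-np.sin(y)],[np.sin(y),np.cos(y)]])
print("pocket",tc+R@[.010,.025],np.degrees(y))
a=np.array([.1355,.0336]);y=np.arctan2(a[1],a[0]);R=np.array([[np.cos(y),-np.sin(y)],[np.sin(y),np.cos(y)]]); print("ap model",np.array([.5416,.2177])+R@[-.03,.02],np.degrees(y))
p,R=pose();print(R)
im=cv2.imread("pics/top0.png")
cv2.imwrite("pics/crop2.png",cv2.resize(im[170:260,345:435],None,fx=5,fy=5,interpolation=2))
```

```text
head,tail [0.5268 0.0314 0.006 ] [ 0.4332 -0.0439  0.006 ] 0.1201293053338777 lug [4.878e-01 2.500e-05 6.000e-03] yaw 38.816231600477344
lugtop [0.4872 0.0015 0.041 ]
collar [0.6198 0.0748 0.058 ] htop [0.6228 0.0753 0.145 ]
aperture [0.5087 0.2335 0.055 ]
pocket [ 0.52449584 -0.24542001] 7.402164023439581
ap model [0.50766825 0.22989165] 13.926748539609264
[[-2.65866361e-04  3.41818795e-01 -9.39765843e-01]
 [ 1.02300025e-03 -9.39765292e-01 -3.41818884e-01]
 [-9.99999441e-01 -1.05225884e-03 -9.98287363e-05]]
```

View pics/crop2.png

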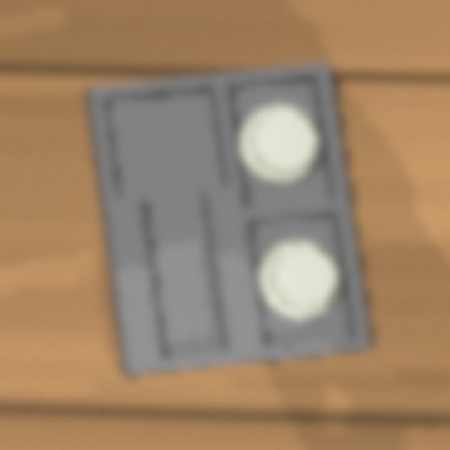

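```bash
python3 -m creep '[[-1,0,-2.3,-5.3,0,0,0],[-1,0,-2.3,-5.3,0,0,0],[-1,0,-2.3,-5.3,0,0,0],[-1,0,-2.3,-5.3,0,0,0],[-1,0,-2.3,-5.3,0,0,0]]'
python3 -m creep '[[-1,0,-2.3,-5.3,0,0,0],[-1,0,-2.3,-5.3,0,0,0],[-1,0,0,0,0,0,0],[-1,0,0,0,0,0,0]]'
python3 - <<'E'
from h import *
P=pose(); im=viewer.grab_frame("wrist")[:,:,::-1]; cv2.imwrite("pics/w1.png",im); np.savez("w1.npz",p=P[0],R=P[1]); print(P[0])
E
```

```text
time: 0.72
tcp_pos: [0.4092, -0.3378, 0.2036]
orientation: [-0.119, -0.696, -0.122, 0.697]
ft_force: [0.6, -0.8, 0.5]
grip_width: 0.0852
time: 1.23
tcp_pos: [0.4977, -0.2526, 0.2026]
orientation: [-0.12, -0.696, -0.124, 0.697]
ft_force: [-0.4, -0.8, 0.0]
grip_width: 0.0857
[ 0.49766205 -0.25264733  0.20262969]
```

View pics/w1.png

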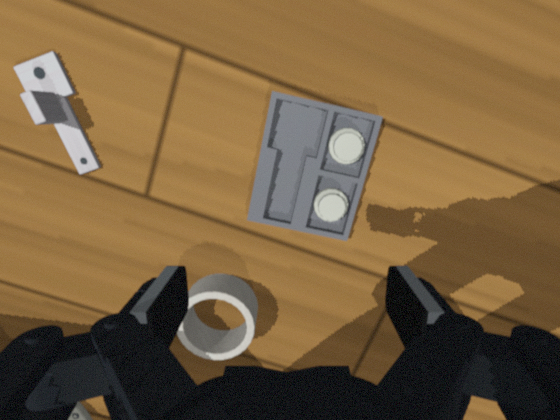

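The wrist view shows the tray corners at about (272,92), (383,117), (352,239) and (248,217). Its shaped compartment has the head at the top, and the bracket is at the upper left.

Run:
```python
from h import *
d=np.load("w1.npz");P=(d["p"],d["R"]); im=cv2.imread("pics/w1.png"); hsv=cv2.cvtColor(im,cv2.COLOR_BGR2HSV)
m=((hsv[...,1]<80)&(hsv[...,2]>60)).astype(np.uint8); s=np.zeros_like(m); s[80:250,235:395]=m[80:250,235:395]
c=max(cv2.findContours(s,0,1)[0],key=cv2.contourArea); b=cv2.boxPoints(cv2.minAreaRect(c)); print(b)
w=np.array([onplane("wrist",p,.013,P) for p in b]); print(w,w.mean(0),[np.linalg.norm(w[i]-w[i-1]) for i in (0,1)])
print("proj tray by top:",proj("wrist",[.5178,-.2715,.013],P),proj("wrist",[.5245,-.2454,.003],P), "lug",proj("wrist",[.4877,.0007,.041],P))
print("head",onplane("wrist",(35,57.5),.006,P),"tail",onplane("wrist",(89,169),.006,P))
cv2.imwrite("pics/crop3.png",cv2.resize(im[85:245,240:390],None,fx=3.7,fy=3.7,interpolation=2))
```

```text
[[242.68874 219.11378]
 [271.6455   90.1245 ]
 [383.30414 115.19072]
 [354.34735 244.18001]]
[[ 0.4401 -0.2206  0.013 ]
 [ 0.5796 -0.2064  0.013 ]
 [ 0.5955 -0.3217  0.013 ]
 [ 0.455  -0.3496  0.013 ]] [ 0.51755  -0.274575  0.013   ] [np.float64(0.12985765283571088), np.float64(0.1402208615007054)]
proj tray by top: [310.2 169.6] [289.4 154.2] lug [ 30.3 106.4]
head [0.5285 0.0272 0.006 ] tail [ 0.435  -0.0445  0.006 ]
```

View pics/crop3.png

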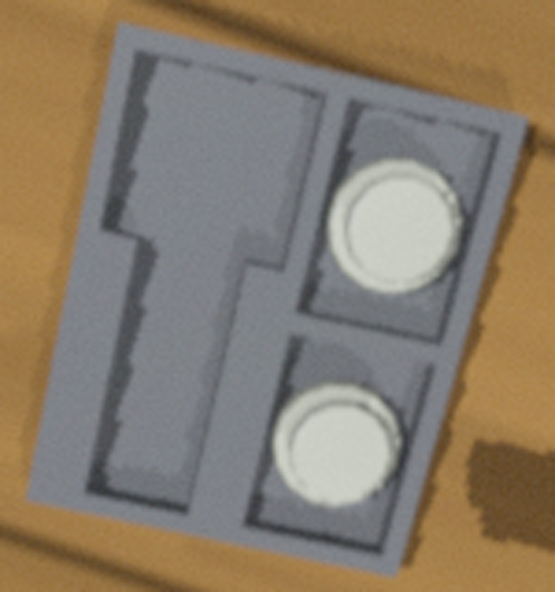

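The crop shows the compartment's rim: head end (138,52)–(327,95), tail end (87,490)–(190,513), tray corners (120,25), (532,120), (400,577) and (28,497).

Run:
```python
from h import *
d=np.load("w1.npz");P=(d["p"],d["R"])
W=lambda u,v,z=.013: onplane("wrist",(240+(u+.5)/3.7-.5,85+(v+.5)/3.7-.5),z,P)[:2]
C=np.array([W(*c) for c in ((120,25),(532,120),(400,577),(28,497))])
obs=np.array([W(*c) for c in ((138,52),(327,95),(87,490),(190,513),(103,230),(285,270))])
mod=np.array([(54,27),(54,-27),(-74,16),(-74,-16),(4,27),(4,-27)])/1e3
tm=np.array([(60,33),(60,-83),(-80,-83),(-80,33)])/1e3
def fit(m,o):
    A=m-m.mean(0);B=o-o.mean(0); U,S,V=np.linalg.svd(A.T@B); R=(U@np.diag([1,np.linalg.det(U@V)])@V).T
    t=o.mean(0)-R@m.mean(0); return t.round(4),np.degrees(np.arctan2(R[1,0],R[0,0])).round(2),np.linalg.norm(m@R.T+t-o,axis=1).round(4)
print(fit(mod,obs)); print(fit(tm,C)); print(fit(np.r_[mod,tm],np.r_[obs,C]))
p,R=P; print("tool y,z",R[:2,1],R[:2,2]); dl=np.array([.488,0])-p[:2]; print(100*R[:2,1]@dl,100*R[:2,2]@dl)
```

```text
(array([ 0.5246, -0.2475]), np.float64(7.58), array([0.0009, 0.0009, 0.001 , 0.0006, 0.0005, 0.0003]))
(array([ 0.5244, -0.2479]), np.float64(7.45), array([0.001 , 0.0008, 0.0007, 0.0012]))
(array([ 0.5245, -0.2477]), np.float64(7.49), array([0.0009, 0.001 , 0.0011, 0.0007, 0.0003, 0.0005, 0.0011, 0.001 ,
       0.0007, 0.0011]))
tool y,z [ 0.34004289 -0.94039299] [-0.94040516 -0.34005416]
-24.087329176618066 -7.682753119126365
```

```bash
python3 -m creep '[[-1,0,-5.8,-1.9,0,0,0],[-1,0,-5.8,-1.9,0,0,0],[-1,0,-5.8,-1.9,0,0,0],[-1,0,-5.8,-1.9,0,0,0],[-1,0,0,0,-9.4,0,0]]'
python3 -m creep '[[-1,6,0,0,-9.4,0,0],[-1,0,0,0,0,0,0],[-1,0,0,0,0,0,0]]'
python3 - <<'E'
from h import *
P=pose(); im=viewer.grab_frame("wrist")[:,:,::-1]; cv2.imwrite("pics/w2.png",im); np.savez("w2.npz",p=P[0],R=P[1]); print(P[0],P[1])
print(proj("wrist",[.488,0,.041],P),proj("wrist",[.5275,.0295,.006],P),proj("wrist",[.434,-.044,.006],P))
E
```

```text
time: 1.9
tcp_pos: [0.4881, -0.0079, 0.2035]
orientation: [-0.173, -0.685, -0.177, 0.686]
ft_force: [-0.5, -0.2, 0.0]
grip_width: 0.0856
time: 2.28
tcp_pos: [0.4884, -0.0097, 0.1455]
orientation: [0.229, 0.669, 0.231, -0.668]
ft_force: [-0.4, 0.8, 0.7]
grip_width: 0.0856
[ 0.48836973 -0.00968897  0.14552878] [[ 7.18906009e-04  6.14814930e-01 -7.88671088e-01]
 [ 4.25995476e-03 -7.88666018e-01 -6.14807095e-01]
 [-9.99990668e-01 -2.91771464e-03 -3.18606053e-03]]
[276.9 194.9] [278.8 132. ] [280.1 255.1]
```

View pics/w2.png

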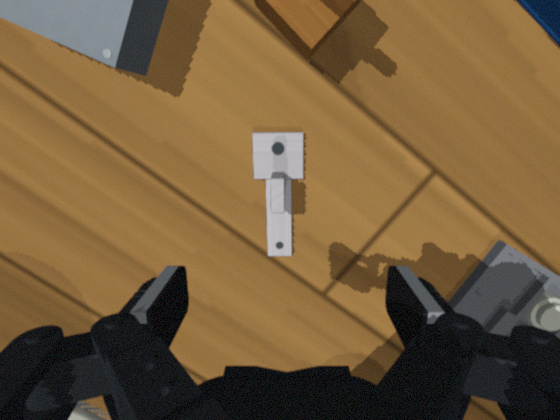

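The bracket lies at (278,132)–(280,256), with the lug top at (278,194). That matches the prediction, so I'll grasp it.

```bash
python3 -m creep '[[-0.4,3,-0.8,-0.6,-1,0,0],[-0.4,4,0,0,0,0,0],[-0.4,3.5,0,0,0,0,0],[-0.4,0,0,0,0,0,0]]' 40
python3 - <<'E'
from h import *
p,R=pose();d=np.array([.488,0])-p[:2];print(p,100*R[:2,1]@d,100*R[:2,2]@d,np.degrees(np.arctan2(R[1,1],R[0,1])))
E
```

```text
time: 2.82
tcp_pos: [0.4928, -0.0016, 0.0456]
orientation: [0.232, 0.672, 0.231, -0.664]
ft_force: [-0.1, 0.3, 0.9]
grip_width: 0.0593
[ 0.49281561 -0.00159163  0.04556868] -0.4231544130999395 0.2795577986971498 -51.74309154012978
```

```bash
cat >> h.py <<'E'
def rel(X,yaw):
    "shift cm and turn deg in tool axes to reach TCP X with tool x down, tool y at yaw deg"
    p,R=pose(); a=np.radians(yaw); y=np.array([np.cos(a),np.sin(a),0]); x=np.array([0,0,-1.]); T=np.c_[x,y,np.cross(x,y)]
    s=telemetry.read_state()
    print("tcp",p.round(4),"yaw",np.degrees(np.arctan2(R[1,1],R[0,1])).round(1),"shift",(100*R.T@(np.array(X)-p)).round(2),"turn",np.degrees(Rn.from_matrix(R.T@T).as_rotvec()).round(2),"F",s["ft_force"].round(2),"w",round(s["grip_width"],4))
E
python3 -c "
from h import *
rel([.488,0,.02],-51.4)"
```

```text
tcp [ 0.4928 -0.0016  0.0456] yaw -51.7 shift [ 2.55 -0.43  0.3 ] turn [-0.34 -0.56 -0.26] F [-0.12  0.27  0.86] w 0.0593
```

```bash
python3 -m creep '[[-0.4,1,-0.4,0.3,-0.3,-0.6,-0.3],[-0.4,1.5,0,0,0,0,0],[-0.4,0,0,0,0,0,0]]' 
python3 -c "
from h import *
rel([.488,0,.02],-51.4)"
```

```text
time: 3.2
tcp_pos: [0.4902, -0.001, 0.0233]
orientation: [0.233, 0.669, 0.232, -0.667]
ft_force: [-0.2, 0.2, -0.3]
grip_width: 0.0597
tcp [ 0.4902 -0.001   0.0233] yaw -51.6 shift [ 0.32 -0.22  0.11] turn [-0.17 -0.13 -0.17] F [-0.17  0.21 -0.33] w 0.0597
```

```bash
python3 -m creep '[[-0.4,0.4,-0.2,0.1,0,0,0],[1,0,0,0,0,0,0],[1,0,0,0,0,0,0],[1,0,0,0,0,0,0],[1,0,0,0,0,0,0]]' 40
python3 -c "
from h import *
rel([.488,0,.02],-51.4)"
```

```text
time: 3.82
tcp_pos: [0.4888, -0.0001, 0.0202]
orientation: [0.234, 0.669, 0.232, -0.666]
ft_force: [0.0, 0.9, 0.7]
grip_width: 0.0006
tcp [ 4.888e-01 -1.000e-04  2.020e-02] yaw -51.6 shift [ 0.02 -0.05  0.06] turn [-0.17 -0.2  -0.25] F [0.02 0.89 0.7 ] w 0.0006
```

The fingers shut to 0.6 mm, so the grasp missed. I'll look.

Run:
```python
from h import *
P=pose(); im=viewer.grab_frame("wrist")[:,:,::-1]; np.savez("w3.npz",p=P[0],R=P[1])
t=viewer.grab_frame("top")[:,:,::-1]; s=viewer.grab_frame("side")[:,:,::-1]
cv2.imwrite("pics/top3.png",t);cv2.imwrite("pics/side3.png",s);cv2.imwrite("pics/w3.png",im)
cv2.imwrite("pics/both3.png",np.hstack([cv2.resize(im,(480,360)),cv2.resize(s[150:330,190:350],(320,360))]))
```

```text
(no output)
```

View pics/both3.png

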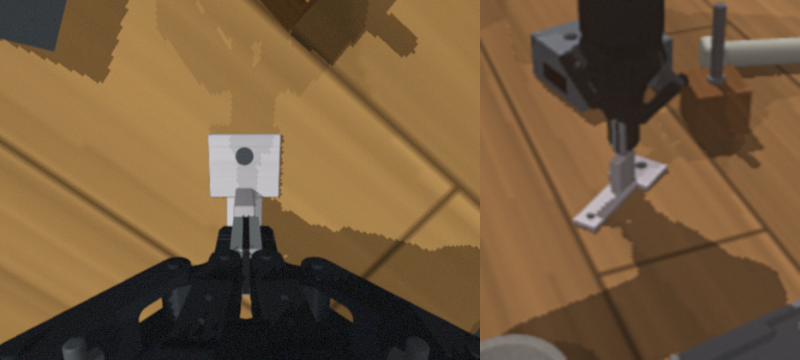

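Run:
```python
from h import *
d=np.load("w3.npz");P=(d["p"],d["R"]); im=cv2.imread("pics/w3.png"); s=cv2.imread("pics/side3.png")
p,R=P
for nm,X in (("tcp",p),("tip",p+R@[.008,0,0]),("lugtop",[.488,0,.041]),("lugtopF",[.4997,.0094,.041]),("lugtopB",[.4763,-.0094,.041])):
    a=proj("wrist",X,P);b=proj("side",X);print(nm,a,b)
    cv2.circle(im,tuple(int(v) for v in a),1,(0,0,255),-1)
    cv2.circle(s,tuple(int(v) for v in b),0,(0,0,255),-1)
cv2.imwrite("pics/both4.png",np.hstack([cv2.resize(im[140:360,210:360],None,fx=2.7,fy=2.7,interpolation=2),cv2.resize(s[180:290,220:320],None,fx=3.6*1.5,fy=5.4,interpolation=2)[:594][:, :395]]) if 0 else np.hstack([cv2.resize(im[140:360,210:360],(405,594)),cv2.resize(s[180:290,230:305],(395,594))]))
```

```text
tcp [285.7 250.3] [261.6 235.2]
tip [285.8 244.7] [261.7 238.5]
lugtop [284.7 268.3] [261.1 226.5]
lugtopF [284.4 239. ] [265.1 222.7]
lugtopB [284.9 296.2] [257.1 230.4]
```

View pics/both4.png

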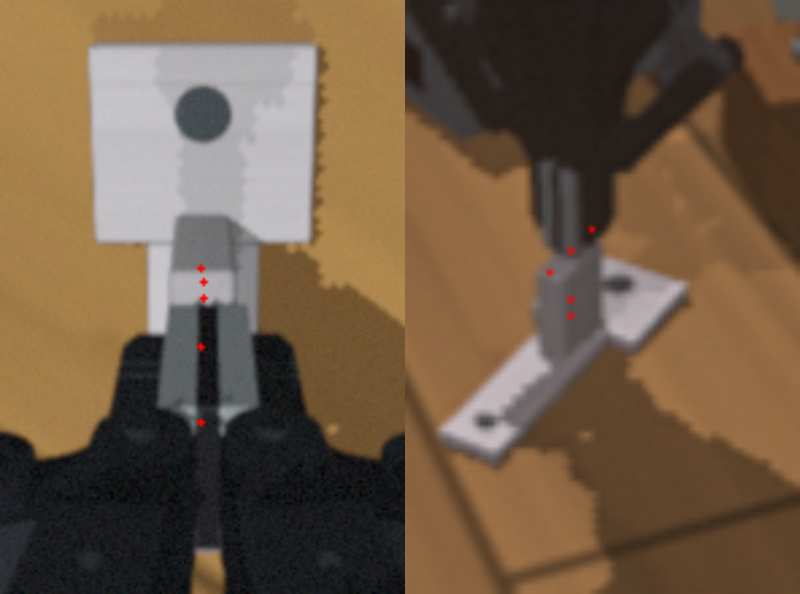

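In both views the shut pads sit above the lug, so the fingertips are roughly 25–35 mm behind where the given TCP offset puts them. The projected tip is at display (203,283), but the pad ends are at (203,305) and above the lug top. I'll measure the true tip height by touching the lug gently with the shut fingers.

```bash
python3 -m creep '[[1,0.2,0,0,0,0,0],[1,0,0,0,0,0,0]]'; python3 -m creep '[[1,0.2,0,0,0,0,0],[1,0,0,0,0,0,0]]';python3 -m creep '[[1,0.2,0,0,0,0,0],[1,0,0,0,0,0,0]]'
```

```text
time: 4.22
tcp_pos: [0.4887, -0.0001, 0.018]
orientation: [0.234, 0.669, 0.232, -0.666]
ft_force: [-0.5, 0.2, -0.7]
grip_width: -0.0002
time: 4.47
tcp_pos: [0.4888, -0.0001, 0.0159]
orientation: [0.234, 0.669, 0.232, -0.666]
ft_force: [0.2, 0.4, 0.3]
grip_width: -0.0002
time: 4.72
tcp_pos: [0.4893, -0.0002, 0.016]
orientation: [0.234, 0.67, 0.231, -0.666]
ft_force: [-0.3, -0.1, -0.4]
grip_width: -0.0003
```

```bash
python3 -m creep '[[1,0.3,0,0,0,0,0],[1,0,0,0,0,0,0]]'; python3 -c "
from h import *
rel([.488,0,.02],-51.4); print(telemetry.read_state()['joint_positions'])"
```

```text
time: 4.97
tcp_pos: [0.4901, -0.0004, 0.0161]
orientation: [0.235, 0.67, 0.231, -0.665]
ft_force: [0.8, -0.6, 0.1]
grip_width: -0.0
tcp [ 4.901e-01 -4.000e-04  1.610e-02] yaw -51.5 shift [-0.39 -0.16  0.14] turn [-0.14 -0.31 -0.42] F [ 0.79 -0.58  0.1 ] w -0.0
[-1.57481939e-01  1.16885569e-01  1.88105288e+00 -1.08066370e-03
  1.13466703e+00  7.42534230e-01]
```

```bash
python3 -m creep '[[1,0.3,0,0,0,0,0]]'; python3 -m creep '[[1,-0.4,0,0,0,0,0],[1,0,0,0,0,0,0]]';python3 -m creep '[[1,0.2,0,0,0,0,0]]'
```

```text
time: 5.1
tcp_pos: [0.4907, -0.0006, 0.0154]
orientation: [0.235, 0.671, 0.231, -0.665]
ft_force: [-29.4, 2.3, 76.9]
grip_width: -0.0
time: 5.35
tcp_pos: [0.4908, -0.0006, 0.0196]
orientation: [0.235, 0.671, 0.231, -0.664]
ft_force: [0.1, 0.6, 0.2]
grip_width: 0.0001
time: 5.48
tcp_pos: [0.4907, -0.0006, 0.0172]
orientation: [0.235, 0.671, 0.231, -0.665]
ft_force: [-0.3, 0.3, -0.3]
grip_width: -0.0
```

Shut, the tips touch the lug top (z = 0.041) with the TCP at z ≈ 0.016. So the real tips are about 25 mm behind the reported TCP, not 8 mm ahead, and the wrist view agrees: with that offset the pad's front edge comes out at tool z ≈ -10 mm. I'll use this offset from here on and grasp about 30 mm lower, stepping down gently because the arm is stiff.

```bash
python3 -m creep '[[-0.4,-1.5,0,0,0,0,0],[-0.4,0,-0.2,0.2,0,-0.4,-0.6],[-0.4,0,0,0,0,0,0]]' 40; python3 -c "
from h import *
rel([.488,0,-.012],-51.4)"
```

```text
time: 5.85
tcp_pos: [0.4872, -0.0001, 0.0326]
orientation: [-0.232, -0.667, -0.234, 0.669]
ft_force: [-1.3, 0.5, -0.7]
grip_width: 0.0546
tcp [ 4.872e-01 -1.000e-04  3.260e-02] yaw -51.5 shift [ 4.46  0.05 -0.08] turn [-0.13  0.1   0.18] F [-1.28  0.49 -0.68] w 0.0546
```

```bash
python3 -m creep '[[-0.4,2.0,0,-0.1,0,0,0],[-0.4,1,0,0,0,0,0]]' 
python3 -m creep '[[-0.4,0.6,0,0,0,0,0]]'
python3 -m creep '[[-0.4,0.4,0,0,0,0,0]]'
```

```text
time: 6.1
tcp_pos: [0.4884, 0.0004, 0.0024]
orientation: [-0.232, -0.667, -0.234, 0.668]
ft_force: [-0.0, -0.1, -0.1]
grip_width: 0.0596
time: 6.22
tcp_pos: [0.4883, 0.0004, -0.004]
orientation: [-0.232, -0.667, -0.234, 0.668]
ft_force: [0.1, 0.6, 0.6]
grip_width: 0.0595
time: 6.35
tcp_pos: [0.4883, 0.0004, -0.0082]
orientation: [-0.232, -0.667, -0.234, 0.668]
ft_force: [0.3, 0.1, 0.5]
grip_width: 0.0598
```

```bash
python3 -c "
from h import *
rel([.488,0,-.012],-51.4)"
```

```text
tcp [ 4.883e-01  4.000e-04 -8.200e-03] yaw -51.5 shift [0.38 0.01 0.05] turn [-0.14  0.07  0.14] F [0.31 0.11 0.47] w 0.0598
```

No contact at TCP z = -0.008, which confirms the offset. I'll close here: the tips should be at about 0.015.

```bash
python3 -m creep '[[-0.4,0.2,0,0,0,0,0],[1,0,0,0,0,0,0],[1,0,0,0,0,0,0],[1,0,0,0,0,0,0],[1,0,0,0,0,0,0]]' 60
python3 -m creep '[[1,0,0,0,0,0,0],[1,-3,0,0,0,0,0],[1,-4,0,0,0,0,0],[1,0,0,0,0,0,0]]'
python3 - <<'E'
from h import *
rel([.5245,-.2475,.08],-82.5)
P=pose(); im=viewer.grab_frame("wrist")[:,:,::-1]; cv2.imwrite("pics/w5.png",im); np.savez("w5.npz",p=P[0],R=P[1])
s=viewer.grab_frame("side")[:,:,::-1]
cv2.imwrite("pics/both5.png",np.hstack([cv2.resize(im,(480,360)),cv2.resize(s[150:330,190:350],(320,360))]))
E
```

```text
time: 6.98
tcp_pos: [0.4888, 0.0003, -0.0095]
orientation: [-0.232, -0.667, -0.233, 0.668]
ft_force: [-0.2, 0.0, -1.5]
grip_width: 0.0108
time: 7.48
tcp_pos: [0.4883, 0.0003, 0.0618]
orientation: [-0.232, -0.667, -0.234, 0.669]
ft_force: [0.2, 0.4, -2.4]
grip_width: 0.011
tcp [4.883e-01 3.000e-04 6.180e-02] yaw -51.5 shift [-1.86 21.65 12.59] turn [30.96  0.13  0.14] F [ 0.24  0.38 -2.44] w 0.011
```

View pics/both5.png

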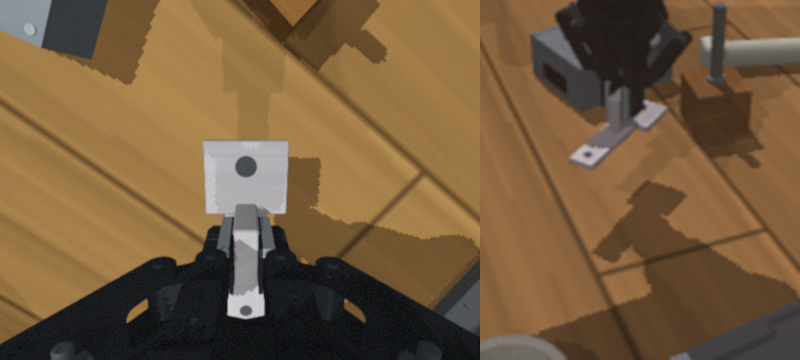

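The bracket is held level by the lug: head end at wrist pixel ≈ (287,164), tail end at (287,371). I'll check the lug offset in the gripper and move to the tray.

```bash
python3 - <<'E'
from h import *
d=np.load("w5.npz");P=(d["p"],d["R"])
for uv in ((287,164.5),(287,370)):
    X=onplane("wrist",uv,P[0][2]+.0155,P); print(uv,X,(P[1].T@(X-P[0])*1e3).round(1))
E
python3 -m creep '[[1,0,4.4,2.5,0,0,0],[1,0,4.4,2.5,0,0,0],[1,0,4.4,2.5,0,0,0],[1,0,4.4,2.5,0,0,0],[1,0,4.2,2.5,0,0,0]]'
python3 -m creep '[[1,0,0,0,10.3,0,0],[1,0,0,0,10.3,0,0],[1,0,0,0,10.3,0,0],[1,0,0,0,0,0,0]]'
python3 -c "
from h import *
rel([.5245,-.2475,.03],-82.5)"
```

```text
(287, 164.5) [0.5269 0.03   0.0773] [-15.5   0.7 -48.6]
(287, 370) [ 0.4386 -0.0402  0.0773] [-15.4   0.7  64.2]
time: 8.2
tcp_pos: [0.5228, -0.2509, 0.0507]
orientation: [-0.231, -0.663, -0.239, 0.671]
ft_force: [1.1, 0.0, -0.7]
grip_width: 0.0109
time: 8.7
tcp_pos: [0.5198, -0.2535, 0.0431]
orientation: [-0.038, -0.698, -0.047, 0.714]
ft_force: [0.8, 0.4, -1.1]
grip_width: 0.0109
tcp [ 0.5198 -0.2535  0.0431] yaw -83.2 shift [ 1.3  -0.52 -0.57] turn [-0.66  1.25  0.84] F [ 0.76  0.39 -1.07] w 0.0109
```

```bash
python3 -m creep '[[1,0,-0.5,-0.6,-0.7,1.2,0.8],[1,0,0,0,0,0,0]]'
python3 - <<'E'
from h import *
rel([.5245,-.2475,.02],-82.5)
P=pose(); im=viewer.grab_frame("wrist")[:,:,::-1]; cv2.imwrite("pics/w6.png",im); np.savez("w6.npz",p=P[0],R=P[1])
p,R=P
for X in ([.054,.027],[.054,-.027]):
    a=np.radians(7.5); print("pocket head corner at rim",proj("wrist",[.5245+np.cos(a)*X[0]-np.sin(a)*X[1],-.2475+np.sin(a)*X[0]+np.cos(a)*X[1],.013],P))
cv2.imwrite("pics/c6.png",im[100:400,180:400].repeat(2,0).repeat(2,1))
E
```

```text
time: 8.95
tcp_pos: [0.5251, -0.2469, 0.0417]
orientation: [-0.049, -0.705, -0.05, 0.706]
ft_force: [-0.7, 0.4, -1.0]
grip_width: 0.0112
tcp [ 0.5251 -0.2469  0.0417] yaw -82.0 shift [2.17 0.05 0.06] turn [0.51 0.04 0.05] F [-0.68  0.35 -1.04] w 0.0112
pocket head corner at rim [241.  144.7]
pocket head corner at rim [334.7 145.6]
```

View pics/c6.png

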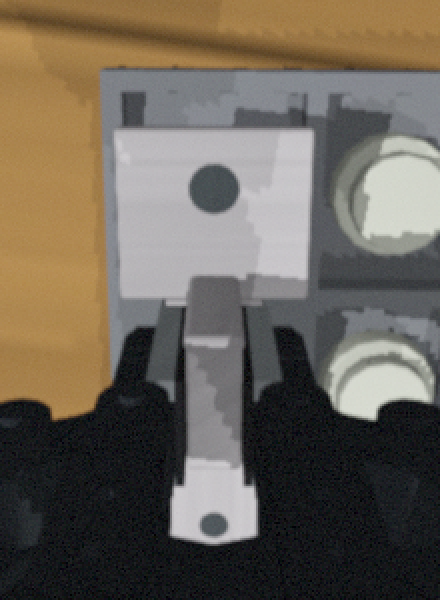

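The crop shows the pocket rim where predicted, crop (122,91) and (307,91). The bracket's head edge is centred over it at (114–313,129). I'll lower it.

```bash
python3 -m creep '[[1,1.5,0,-0.1,0.5,0,0],[1,1.5,0,0,0,0,0]]'
python3 -c "
from h import *
rel([.5245,-.2475,-.0065],-82.5)"
```

```text
time: 9.25
tcp_pos: [0.5265, -0.2472, 0.0109]
orientation: [0.047, 0.706, 0.046, -0.705]
ft_force: [-0.5, 0.5, -0.4]
grip_width: 0.0108
tcp [ 0.5265 -0.2472  0.0109] yaw -82.5 shift [1.74 0.   0.2 ] turn [ 0.05 -0.02 -0.02] F [-0.47  0.45 -0.44] w 0.0108
```

```bash
python3 -m creep '[[1,0.8,0,0.1,0,0,0]]';python3 -m creep '[[1,0.5,0,0,0,0,0]]';python3 -m creep '[[1,0.3,0,0,0,0,0]]'; python3 -c "
from h import *
rel([.5245,-.2475,-.0065],-82.5)"
```

```text
time: 9.38
tcp_pos: [0.525, -0.2471, 0.0012]
orientation: [-0.046, -0.705, -0.047, 0.706]
ft_force: [-0.2, 0.2, -1.3]
grip_width: 0.0106
time: 9.5
tcp_pos: [0.5247, -0.247, -0.0047]
orientation: [-0.046, -0.705, -0.047, 0.706]
ft_force: [0.3, 0.4, -0.9]
grip_width: 0.0108
time: 9.62
tcp_pos: [0.5246, -0.247, -0.0067]
orientation: [-0.046, -0.705, -0.047, 0.706]
ft_force: [-20.9, 12.0, 56.7]
grip_width: 0.0107
tcp [ 0.5246 -0.247  -0.0067] yaw -82.4 shift [-0.02  0.05  0.02] turn [0.07 0.11 0.08] F [-20.92  12.02  56.71] w 0.0107
```

On the compartment floor at exactly the predicted height. Releasing with a small opening, to stay clear of the caps.

```bash
python3 -m creep '[[1,0,0,0,0,0,0],[0.5,0,0,0,0,0,0],[0.5,0,0,0,0,0,0]]'; python3 -m creep '[[0.5,0,0,0,0,0,0],[0.5,-2,0,0,0,0,0],[0.5,-5,0,0,0,0,0],[0.5,-6,0,0,0,0,0],[0.5,0,0,0,0,0,0]]'
python3 - <<'E'
from h import *
rel([.621,.075,.2],-51)
P=pose(); im=viewer.grab_frame("wrist")[:,:,::-1]; cv2.imwrite("pics/w7.png",im); np.savez("w7.npz",p=P[0],R=P[1])
hsv=cv2.cvtColor(im,cv2.COLOR_BGR2HSV); m=((hsv[...,1]<40)&(hsv[...,2]>150)).astype(np.uint8); m[330:]=0
for c in cv2.findContours(m,0,1)[0]:
    if cv2.contourArea(c)>400:
        r=cv2.minAreaRect(c); print(cv2.contourArea(c),r)
a=np.radians(7.5)
for n,z,X in (("head",.009,.05),("tail",.009,-.07),("lugtop",.044,0)): print(n,proj("wrist",[.5245+np.cos(a)*X,-.2475+np.sin(a)*X,z],P))
cv2.imwrite("pics/c7.png",im[80:380,170:420].repeat(2,0).repeat(2,1))
E
```

```text
time: 10.0
tcp_pos: [0.5251, -0.2474, -0.0059]
orientation: [-0.047, -0.705, -0.047, 0.706]
ft_force: [0.3, -0.1, 0.1]
grip_width: 0.0213
time: 10.62
tcp_pos: [0.5249, -0.2473, 0.1273]
orientation: [-0.046, -0.705, -0.047, 0.706]
ft_force: [-0.0, 0.1, -0.2]
grip_width: 0.0213
tcp [ 0.5249 -0.2473  0.1273] yaw -82.4 shift [ -7.25 -30.69 -13.76] turn [-31.44   0.08   0.11] F [-0.04  0.07 -0.24] w 0.0213
1211.0 ((346.0, 245.0), (38.0, 40.0), 90.0)
1444.0 ((349.5, 172.5), (43.0, 43.0), 90.0)
4118.0 ((286.5, 205.5), (129.0, 53.0), 90.0)
head [286.7 139.5]
tail [286.6 270.1]
lugtop [286.6 208.6]
```

View pics/c7.png

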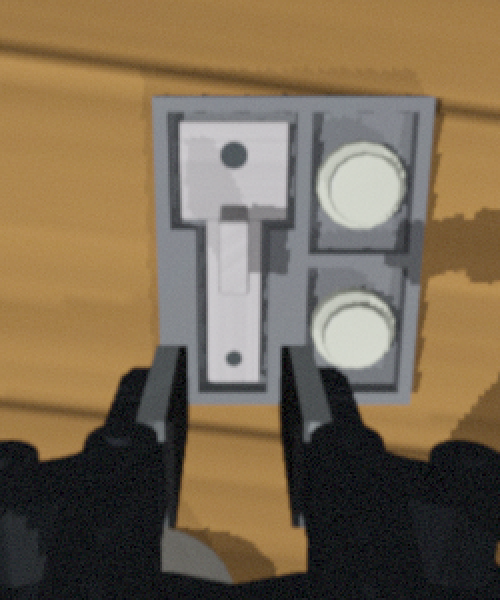

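The bracket is seated: it lies within the compartment's outline with play all round, spanning rows 141–270 against 139.5–270 predicted. The caps are undisturbed. Next is the stylus.

```bash
python3 -m creep '[[-1,-6,0,0,0,0,0],[-1,-2,-5.1,-2.3,0,0,0],[-1,0,-5.1,-2.3,0,0,0],[-1,0,-5.1,-2.3,0,0,0],[-1,0,-5.1,-2.3,0,0,0]]'; python3 -m creep '[[-1,0,-4.1,-2.0,0,0,0],[-1,0,-3,-1.5,0,0,0],[-1,0,0,0,0,0,0],[-1,0,0,0,0,0,0]]'
python3 - <<'E'
from h import *
rel([.621,.075,.2],-82.5)
P=pose(); im=viewer.grab_frame("wrist")[:,:,::-1]; cv2.imwrite("pics/w8.png",im); np.savez("w8.npz",p=P[0],R=P[1])
t=viewer.grab_frame("top")[:,:,::-1]; cv2.imwrite("pics/t8.png",t);s=viewer.grab_frame("side")[:,:,::-1]; cv2.imwrite("pics/s8.png",s)
print("handle top",proj("wrist",[.622,.075,.145],P),"collar",proj("wrist",[.62,.075,.061],P),"aperture",proj("wrist",[.508,.232,.055],P))
hsv=cv2.cvtColor(im,cv2.COLOR_BGR2HSV)
for r in range(120,330,14):
    row=hsv[r,230:340]; ok=np.where((row[:,1]<70)&(row[:,2]>50))[0]+230; print(r,(ok.min(),ok.max(),len(ok)) if len(ok) else None)
E
```

```text
time: 11.3
tcp_pos: [0.5885, -0.0297, 0.2016]
orientation: [-0.042, -0.702, -0.047, 0.71]
ft_force: [0.4, -0.2, 0.5]
grip_width: 0.0859
time: 11.8
tcp_pos: [0.614, 0.0515, 0.1962]
orientation: [-0.043, -0.699, -0.049, 0.712]
ft_force: [-0.1, 0.2, 0.6]
grip_width: 0.0857
tcp [0.614  0.0515 0.1962] yaw -82.6 shift [-0.38 -2.25 -1.  ] turn [-0.06  1.06  0.56] F [-0.06  0.2   0.65] w 0.0857
handle top [253.9 204.3] collar [263.1 180.7] aperture [ 98.4 266.5]
120 None
134 None
148 None
162 None
176 (np.int64(254), np.int64(275), 22)
190 (np.int64(252), np.int64(268), 17)
204 (np.int64(247), np.int64(265), 19)
218 None
232 None
246 None
260 None
274 None
288 None
302 None
316 None
```

Run:
```python
from h import *
d=np.load("w8.npz");P=(d["p"],d["R"]); im=cv2.imread("pics/w8.png");hsv=cv2.cvtColor(im,cv2.COLOR_BGR2HSV)
for r in range(164,222,3):
    row=hsv[r,230:300]; ok=np.where((row[:,1]<70)&(row[:,2]>50))[0]+230; print(r,ok.min() if len(ok) else 0,ok.max() if len(ok) else 0, row[24,2] , end=" | ")
print()
X=np.array([.6205,.0745])
for z in (.145,.061): print(z,[proj("wrist",[X[0]+a,X[1]+b,z],P).tolist() for a,b in ((0,0),(.007,0),(-.007,0),(0,.007),(0,-.007))])
# aperture: darkest blob near prediction
g=cv2.cvtColor(im,cv2.COLOR_BGR2GRAY); w=g[236:296,66:130]; 
print(w[::4,::4])
s=cv2.imread("pics/s8.png"); hs=cv2.cvtColor(s,cv2.COLOR_BGR2HSV)
print("side pred",proj("side",[.6205,.0745,.145]),proj("side",[.6205,.0745,.061]))
cv2.imwrite("pics/c8.png",np.hstack([cv2.resize(im[150:310,60:300],(600,400)),cv2.resize(s[140:220,290:330],(200,400))]))
```

```text
164 0 0 150 | 167 262 267 154 | 170 257 272 155 | 173 255 274 142 | 176 254 275 148 | 179 255 275 146 | 182 255 274 146 | 185 254 272 96 | 188 253 269 81 | 191 252 268 69 | 194 250 268 111 | 197 248 267 146 | 200 247 266 143 | 203 247 266 143 | 206 247 265 140 | 209 249 263 140 | 212 254 258 148 | 215 0 0 172 | 218 0 0 175 | 221 0 0 172 | 
0.145 [[254.4, 206.5], [255.5, 196.6], [253.4, 216.2], [244.1, 205.2], [264.7, 207.8]]
0.061 [[263.7, 180.2], [264.5, 172.7], [262.9, 187.6], [256.1, 179.2], [271.3, 181.2]]
[[135 131 127 132 130 143 144 143 143 141 141 141 143 141 142 144]
 [134 136 131 132 132 144 146 144 144 144 139 142 143 142 140 141]
 [131 128 131 130 128 139 145 143 143 138 140 141 141 143 141 140]
 [132 130 132 130 132 131 146 143 144 141 141 138 139 138 143 140]
 [130 129 129 130 130 130 141 141 141 140 139 140 140 140 139 140]
 [128 130 128 131 128 130 143 141 141 141 141 144 141 140 142 140]
 [131 130 131 129 128 128 133  79  59  64 141 143 144 141 142 143]
 [128 131 126 128 128 126 115  59  56  65  73 143 142 142 141 143]
 [134 130 129 127 127 129 134  90  59  63  79 141 141 141 137 139]
 [132 129 127 129 130 128 143 131 113 117 135 137 139 143 140 141]
 [125 128 133 126 127 127 139 140 141 141 140 142 143 140 137 141]
 [126 126 129 129 128 129 141 141 140 138 140 140 139 141 140 138]
 [127 123 126 128 127 135 139 141 141 142 137 135 138 138 137 137]
 [126 126 127 129 128 137 140 144 140 140 142 139 140 138 139 140]
 [125 127 128 139 136 138 143 142 141 140 139 137 141 138 136 140]]
side pred [308.6 151.6] [306.7 187.5]
```

The viewer limit is reached (12 pictures), so I go on by masks alone. The handle's top disc is centred at wrist pixel ≈ (256.5,203), the collar at (264.7,177), and the hole at about (100,265).

Run:
```python
from h import *
d=np.load("w8.npz");P=(d["p"],d["R"]); im=cv2.imread("pics/w8.png")
print("top",onplane("wrist",(256.5,203),.145,P),"collar",onplane("wrist",(264.7,177.2),.061,P))
g=cv2.cvtColor(im,cv2.COLOR_BGR2GRAY); m=np.zeros_like(g); m[245:285,85:115]=(g[245:285,85:115]<110)
c=max(cv2.findContours(m,0,1)[0],key=cv2.contourArea); print(cv2.boundingRect(c)); (u,v),r=cv2.minEnclosingCircle(c); x,y,w,h=cv2.boundingRect(c)
for q in ((u,v),(x+w/2-.5,y+h/2-.5)): print("ap",q,onplane("wrist",q,.055,P))
rel([.6225,.0735,.13],-82.5)
```

```text
top [0.6231 0.0733 0.145 ] collar [0.6234 0.0739 0.061 ]
(91, 258, 17, 15)
ap (99.0, 264.5) [0.5104 0.2313 0.055 ]
ap (99.0, 265.0) [0.5098 0.2313 0.055 ]
tcp [0.6141 0.0509 0.1969] yaw -82.6 shift [ 6.69 -2.07 -1.24] turn [-0.13  1.    0.55] F [-0.25  0.54  0.38] w 0.0855
```

```bash
python3 -m creep '[[-1,1,-2.1,-1.3,-0.1,1,0.5],[-1,0,0,0,0,0,0]]' 100; python3 -c "
from h import *
rel([.623,.074,.065],-82.5)"
```

```text
time: 12.2
tcp_pos: [0.6242, 0.0719, 0.1869]
orientation: [0.045, 0.706, 0.045, -0.705]
ft_force: [-0.6, -0.7, -0.9]
grip_width: 0.0854
tcp [0.6242 0.0719 0.1869] yaw -82.7 shift [12.19 -0.22  0.11] turn [-0.18 -0.04  0.02] F [-0.59 -0.7  -0.89] w 0.0854
```

```bash
python3 -m creep '[[-1,3,-0.2,0.1,0,0,0],[-1,3,0,0,0,0,0],[-1,3,0,0,0,0,0]]'; python3 -m creep '[[-1,2,0,0,0,0,0],[-1,0,0,0,0,0,0]]'; python3 -c "
from h import *
rel([.623,.074,.065],-82.5)"
```

```text
time: 12.58
tcp_pos: [0.6243, 0.0707, 0.0983]
orientation: [0.044, 0.708, 0.044, -0.704]
ft_force: [0.3, -0.1, -0.3]
grip_width: 0.0856
time: 12.82
tcp_pos: [0.6232, 0.0684, 0.0764]
orientation: [0.044, 0.707, 0.043, -0.705]
ft_force: [0.4, 0.1, 0.5]
grip_width: 0.0853
tcp [0.6232 0.0684 0.0764] yaw -82.9 shift [ 1.14 -0.56 -0.05] turn [-0.43 -0.16 -0.05] F [0.44 0.11 0.5 ] w 0.0853
```

```bash
python3 -m creep '[[-1,1.1,-0.5,0,-0.4,-0.2,0],[-1,0,0,0,0,0,0]]'; python3 -m creep '[[0,0,0,0,0,0,0],[0,0,0,0,0,0,0]]'; python3 -c "
from h import *
rel([.623,.074,.065],-82.5)
# check stylus centred between pads: wrist rows through handle top
P=pose(); im=viewer.grab_frame('wrist')[:,:,::-1]; cv2.imwrite('pics/w9.png',im); hsv=cv2.cvtColor(im,cv2.COLOR_BGR2HSV)
print(proj('wrist',[.623,.074,.145],P),proj('wrist',[.623,.074,.061],P))
for r in range(150,400,12):
    row=hsv[r,180:400]; ok=(row[:,1]<70)&(row[:,2]>60); e=np.where(np.diff(np.r_[0,ok.astype(int),0]))[0]+180; print(r,e.tolist())
"
```

```text
time: 13.08
tcp_pos: [0.6232, 0.0728, 0.0667]
orientation: [0.046, 0.706, 0.046, -0.705]
ft_force: [0.4, 0.1, -0.7]
grip_width: 0.0854
time: 13.32
tcp_pos: [0.6238, 0.0729, 0.0679]
orientation: [0.046, 0.707, 0.046, -0.705]
ft_force: [-0.6, -0.1, 0.5]
grip_width: 0.0516
tcp [0.6238 0.0729 0.0679] yaw -82.5 shift [ 0.29 -0.12  0.06] turn [-0.04 -0.15 -0.08] F [-0.57 -0.08  0.46] w 0.0516
[282.2 347.7] [283.9 246.8]
150 []
162 []
174 []
186 []
198 []
210 []
222 []
234 [272, 298]
246 [268, 302]
258 [212, 223, 272, 298, 351, 363]
270 [204, 218, 271, 298, 357, 370]
282 [198, 212, 269, 299, 362, 376]
294 [192, 207, 268, 300, 367, 382]
306 [200, 207, 267, 301, 368, 373]
318 [265, 302]
330 [264, 302]
342 [263, 303]
354 [266, 300]
366 []
378 []
390 []
```

The stylus stands midway between the pads (columns 269–299, pads' inner faces 212 and 362), so I'll close on it.

```bash
python3 -m creep '[[0,0.2,-0.1,0,0,0,0],[1,0,0,0,0,0,0],[1,0,0,0,0,0,0],[1,0,0,0,0,0,0],[1,0,0,0,0,0,0]]' 100; python3 -c "
from h import *
rel([.623,.074,.14],-82.5)"
```

```text
time: 14.0
tcp_pos: [0.6239, 0.074, 0.0664]
orientation: [0.046, 0.707, 0.046, -0.704]
ft_force: [0.4, -0.3, 0.3]
grip_width: 0.0115
tcp [0.6239 0.074  0.0664] yaw -82.5 shift [-7.36 -0.    0.07] turn [-0.04 -0.2  -0.08] F [ 0.44 -0.26  0.34] w 0.0115
```

```bash
python3 -m creep '[[1,-2.5,0,0,0,0,0],[1,-2.5,0,0,0,0,0],[1,-2.5,0,0,0,0,0],[1,-1.5,0,0,0,0,0],[1,0,0,0,0,0,0]]'; python3 -c "
from h import *
rel([.51,.232,.155],-82.5)
P=pose(); im=viewer.grab_frame('wrist')[:,:,::-1]; cv2.imwrite('pics/w10.png',im); np.savez('w10.npz',p=P[0],R=P[1]); hsv=cv2.cvtColor(im,cv2.COLOR_BGR2HSV)
p,R=P; dz=p[2]-.0664
for n,h in (('tip',.005),('collar',.055),('coltop',.061),('top',.145)): print(n,proj('wrist',p+np.array([0,0,h-.0664]),P))
s=viewer.grab_frame('side')[:,:,::-1]; cv2.imwrite('pics/s10.png',s); print([proj('side',p+np.array([0,0,h-.0664])) for h in (.005,.055,.061)])
for r in range(170,300,6):
    row=hsv[r,230:340]; ok=(row[:,1]<70)&(row[:,2]>60); e=np.where(np.diff(np.r_[0,ok.astype(int),0]))[0]+230; print(r,e.tolist(),end=' ')
"
```

```text
time: 14.62
tcp_pos: [0.6229, 0.074, 0.1575]
orientation: [0.046, 0.706, 0.046, -0.705]
ft_force: [-0.3, -0.3, -1.5]
grip_width: 0.0118
tcp [0.6229 0.074  0.1575] yaw -82.5 shift [  0.22 -17.14   9.15] turn [-0.04 -0.06 -0.07] F [-0.32 -0.32 -1.52] w 0.0118
tip [286.1 216.8]
collar [286.1 242.8]
coltop [286.1 246.8]
top [286.1 349.6]
[array([308.6, 172.8]), array([309.8, 151. ]), array([310. , 148.3])]
170 [] 176 [] 182 [] 188 [] 194 [] 200 [] 206 [] 212 [] 218 [283, 290] 224 [283, 290] 230 [282, 292] 236 [273, 300] 242 [270, 304] 248 [269, 304] 254 [259, 270, 274, 300, 304, 315] 260 [258, 269, 275, 299, 305, 316] 266 [256, 269, 275, 299, 305, 318] 272 [255, 268, 275, 300, 306, 319] 278 [254, 267, 275, 300, 307, 320] 284 [253, 267, 274, 301, 307, 321] 290 [253, 266, 274, 301, 308, 322] 296 [263, 266, 273, 302, 308, 312]
```

The stylus is out, upright, with its tip at pixel ≈ (286,217), matching the prediction. Moving over the counter.

```bash
python3 -m creep '[[1,-0.2,-4.3,2.3,0,0,0],[1,-0.2,-4.3,2.3,0,0,0],[1,-0.2,-4.3,2.3,0,0,0],[1,-0.2,-4.0,2.1,0,0,0],[1,0,0,0,0,0,0]]'; python3 -c "
from h import *
rel([.51,.232,.135],-82.5)"
```

```text
time: 15.35
tcp_pos: [0.506, 0.2333, 0.1577]
orientation: [-0.046, -0.702, -0.045, 0.709]
ft_force: [-0.1, -1.8, -1.0]
grip_width: 0.0116
tcp [0.506  0.2333 0.1577] yaw -82.6 shift [ 2.26  0.18 -0.41] turn [-0.15  0.56 -0.06] F [-0.12 -1.78 -1.03] w 0.0116
```

```bash
python3 -m creep '[[1,0,0.2,-0.4,-0.1,0.6,0],[1,0,0,0,0,0,0]]'
cat > hole.py <<'E'
from h import *
rel([.51,.232,.12],-82.5)
P=pose(); im=viewer.grab_frame('wrist')[:,:,::-1]; cv2.imwrite('pics/w%d.png'%(1000*P[0][2]),im)
q=proj('wrist',[.51,.232,.055],P); tipz=P[0][2]-.0614; tp=proj('wrist',P[0]+P[1]@[.0614,0,0],P); print('pred hole',q,'pred tip',tp)
g=cv2.cvtColor(im,cv2.COLOR_BGR2GRAY); x0,y0=int(q[0])-25,int(q[1])-25
w=g[y0:y0+50,x0:x0+50]; m=(w<100).astype(np.uint8)
for c in cv2.findContours(m,0,1)[0]:
    if cv2.contourArea(c)>40:
        (u,v),r=cv2.minEnclosingCircle(c); x,y,a,b=cv2.boundingRect(c)
        print('blob',(x0+x,y0+y,a,b),'circ',round(x0+u,1),round(y0+v,1),round(r,1),'->',onplane('wrist',(x0+x+a/2-.5,y0+y+b/2-.5),.055,P))
print(w[::3,::3])
E
python3 hole.py
```

```text
time: 15.6
tcp_pos: [0.5107, 0.2309, 0.1563]
orientation: [-0.047, -0.706, -0.045, 0.706]
ft_force: [-0.2, -0.6, -0.6]
grip_width: 0.0116
tcp [0.5107 0.2309 0.1563] yaw -82.6 shift [ 3.62 -0.13  0.05] turn [-0.05  0.01 -0.1 ] F [-0.16 -0.59 -0.64] w 0.0116
pred hole [284.6 202.9] pred tip [286.2 216.7]
blob (284, 216, 7, 11) circ 287.0 221.2 5.6 -> [0.4946 0.228  0.055 ]
blob (275, 199, 18, 14) circ 283.6 203.5 8.7 -> [0.5077 0.2326 0.055 ]
[[155 155 153 154 157 156 156 159 159 154 153 150 151 151 151 151 153]
 [155 154 154 154 155 154 155 157 159 157 149 149 153 152 149 150 149]
 [155 150 154 156 156 153 154 154 153 154 152 152 150 151 151 150 149]
 [153 153 155 155 154 153 156 154 155 154 155 152 154 151 152 151 153]
 [155 152 156 153 154 154 155 155 152 154 154 154 153 155 153 151 153]
 [154 154 154 154 150 153 154 155 152 151 153 152 151 152 152 151 152]
 [158 153 156 153 152 152 150 126 130 132 149 146 152 155 154 152 152]
 [154 152 153 151 152 150 109 128 132 132 205 135 152 154 153 154 153]
 [156 154 154 151 153 126  78 131 133 152 201  91 145 153 155 153 153]
 [156 154 157 153 152 117  66  78 120 122  88  91 143 152 152 154 152]
 [154 154 153 151 153 128  83  70  70  69  76 104 142 154 153 151 152]
 [154 156 154 151 153 146 104  77  67  67  93 133 149 152 150 152 150]
 [153 157 153 153 153 153 146 122 120 122 135 148 154 153 152 151 154]
 [155 153 154 151 154 154 153 152 141  92 122 152 152 153 154 151 152]
 [155 155 154 155 152 152 153 154 112  87  83 153 152 154 151 152 152]
 [152 154 155 154 152 153 153 154 108  84  79 153 150 150 153 151 152]
 [151 152 152 156 154 152 152 157 110  86  77 151 152 152 151 152 152]]
```

The hole is centred at pixel (284,204) with a diameter of about 19 px, which is 15 mm at that depth. That puts it at ≈ (0.509, 0.2325). Going down in steps.

```bash
python3 -m creep '[[1,1,-0.15,0.2,0,0,0],[1,1.5,0,0,0,0,0],[1,0,0,0,0,0,0]]'; python3 hole.py | head -4;python3 -c "
from h import *
rel([.509,.2325,.0985],-82.5)"
```

```text
time: 16.02
tcp_pos: [0.5085, 0.2307, 0.1283]
orientation: [-0.046, -0.705, -0.044, 0.706]
ft_force: [-0.9, 0.5, -0.6]
grip_width: 0.0115
tcp [0.5085 0.2307 0.1283] yaw -82.7 shift [ 0.83 -0.11 -0.16] turn [-0.18  0.12 -0.12] F [-0.92  0.49 -0.65] w 0.0115
pred hole [284.6 209.7] pred tip [286.2 216.7]
blob (274, 205, 24, 29) circ 287.0 219.0 17.2 -> [0.5028 0.2304 0.055 ]
[[154 155 151 144 141 141 154 156 157 156 152 153 154 153 150 151 151]
tcp [0.5088 0.2309 0.1292] yaw -82.7 shift [ 3.06 -0.16 -0.04] turn [-0.18  0.06 -0.12] F [ 0.63  0.43 -0.42] w 0.0117
```

```bash
python3 -m creep '[[1,0.3,-0.2,0,0,0,0],[1,0,0,0,0,0,0]]'; python3 -m creep '[[1,1.0,0,0,0,0,0]]'; python3 -m creep '[[1,0.8,0,0,0,0,0],[1,0,0,0,0,0,0]]';python3 -c "
from h import *
rel([.509,.2325,.0985],-82.5)"
```

```text
time: 16.32
tcp_pos: [0.5088, 0.2331, 0.1264]
orientation: [-0.046, -0.706, -0.044, 0.706]
ft_force: [-0.5, 1.4, -0.4]
grip_width: 0.0117
time: 16.45
tcp_pos: [0.5093, 0.2333, 0.1168]
orientation: [0.046, 0.706, 0.045, -0.705]
ft_force: [-0.2, -1.0, -0.1]
grip_width: 0.0116
time: 16.7
tcp_pos: [0.5088, 0.2331, 0.1071]
orientation: [-0.046, -0.706, -0.045, 0.706]
ft_force: [-0.5, 0.4, -0.7]
grip_width: 0.0116
tcp [0.5088 0.2331 0.1071] yaw -82.7 shift [ 0.86  0.06 -0.02] turn [-0.17  0.02 -0.11] F [-0.46  0.39 -0.7 ] w 0.0116
```

The tip is now about 9 mm inside the hole with no contact. I'll press in small single rows and watch the force.

```bash
for k in 1; do python3 -m creep '[[1,0.7,0,0,0,0,0]]'; done; python3 -m creep '[[1,0.3,0,0,0,0,0]]'; python3 -m creep '[[1,0.2,0,0,0,0,0]]'; python3 -m creep '[[1,0.2,0,0,0,0,0]]'
```

```text
time: 16.82
tcp_pos: [0.5091, 0.2332, 0.1002]
orientation: [0.046, 0.706, 0.045, -0.705]
ft_force: [0.4, -0.0, -0.7]
grip_width: 0.0117
time: 16.95
tcp_pos: [0.509, 0.2331, 0.0968]
orientation: [0.046, 0.706, 0.045, -0.706]
ft_force: [-1.3, 0.2, 2.1]
grip_width: 0.0121
time: 17.08
tcp_pos: [0.509, 0.2331, 0.0948]
orientation: [0.046, 0.706, 0.045, -0.706]
ft_force: [-1.7, 0.5, 3.7]
grip_width: 0.0119
time: 17.2
tcp_pos: [0.5091, 0.2332, 0.093]
orientation: [0.046, 0.706, 0.045, -0.705]
ft_force: [-0.7, -1.4, 4.4]
grip_width: 0.0113
```

```bash
python3 -m creep '[[1,0.1,0,0,0,0,0]]'; python3 -m creep '[[1,0.1,0,0,0,0,0]]'
```

```text
time: 17.32
tcp_pos: [0.5092, 0.2332, 0.0921]
orientation: [0.046, 0.706, 0.045, -0.705]
ft_force: [-1.7, -0.4, 7.8]
grip_width: 0.0118
time: 17.45
tcp_pos: [0.5095, 0.2333, 0.0918]
orientation: [0.046, 0.706, 0.045, -0.705]
ft_force: [-2.0, -1.5, 14.8]
grip_width: 0.0117
```

Hard stop reached: 14.8 N, about 6 mm below first contact. I'll run one steadiness check plus the tray in the top view, then hand in.

Run:
```python
from h import *
im=viewer.grab_frame("top")[:,:,::-1]; hsv=cv2.cvtColor(im,cv2.COLOR_BGR2HSV)
m=((hsv[...,1]<40)&(hsv[...,2]>150)).astype(np.uint8); s=np.zeros_like(m); s[175:255,350:430]=m[175:255,350:430]
for c in cv2.findContours(s,0,1)[0]:
    if cv2.contourArea(c)>50: print(cv2.boundingRect(c),cv2.contourArea(c))
a=np.radians(7.5); print([proj("top",[.5245+np.cos(a)*x,-.2475+np.sin(a)*x,.009]).tolist() for x in (.05,-.07)])
for i in range(4): viewer.grab_frame("side")
rel([.509,.2325,.092],-82.5)
```

```text
(397, 217, 16, 18) 201.5
(393, 190, 16, 17) 197.0
(367, 189, 22, 52) 658.5
[[376.9, 189.8], [383.7, 238.9]]
tcp [0.5095 0.2333 0.092 ] yaw -82.7 shift [-0.    0.07  0.06] turn [-0.16 -0.12 -0.09] F [-3.13 -2.02 10.96] w 0.0121
```

```bash
python3 -c "
from rig import ticket
print(ticket.hand_in())"
```

```text
the job is handed in; nothing more can be done
None
```

The bracket is lying flat in its compartment and released. The stylus is out of its stand, still gripped, and holding the reset button down. I handed in at about 17.7 s on the robot's clock and got no verdict back.

- **Bracket:** after release, the wrist view showed it inside the compartment with play all round. A last top view put it where predicted, with both caps in their compartments.
- **Button:** it first resisted with the TCP near z = 0.098 and met the hard stop at z = 0.092, about 6 mm lower. The push was 14.8 N on reaching the stop and 11 N at the last check.
- **Stylus:** the fingers still held it at a 12 mm opening. The tip was within about 1 mm of my measured hole centre.
- **Bystanders:** nothing I did touched the dispenser, roll or tube, but I took no final measurement of them.

**What disagreed or went wrong:**
- **Fingertip offset:** the fingertips are about 25 mm behind the reported TCP, not 8 mm ahead as stated. My first grasp closed above the lug because of this.
- **Contact force:** finding that offset, I pushed the shut fingers onto the lug with a brief peak of about 77 N. Setting the bracket down peaked at about 57 N vertically. Both were through the fingers and below the 120 N wrist limit.
- **Grip width:** it reads 1–2 mm below the true object sizes.
- **Pictures:** I ran into the 12-picture limit, so from the stylus grasp on I checked by colour masks and forces only.

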